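# Leak-test hold: seat the matching manifold block on both jig nozzles

### The arm

A 6-joint arm with a two-finger parallel gripper is mounted at the origin on a cart in front of the work surface, level with it; the furniture and walls round the work are solid. World frame = base frame: x ahead of the robot, y to its left, z up, the work surface at z = 0. Lengths are in m, angles in degrees, forces in N, time in s.
With the tool pointing down it reaches from about 0.35 to 0.725 m from the base axis. Payload 6 kg.
Tool frame: the origin (TCP) lies at the very end of the fingers, on their centre line; the grasp point (between the pads) lies ctrl.hold_point_z behind it (ctrl.hold_point_z is the distance from the TCP to the grasp point, in m); z points along the fingers, y is the line along which they close (so a half turn about z gives the same grasp; the last joint's range is limited). The gripper opens to 85 mm and grips with 20 to 120 N. Pads are 22 mm wide; open, the fingers measure 114 mm over their backs; the gripper's body (76 mm by 85 mm) begins 54 mm behind the grasp point. The pads swing forward as they close: fully open they stand 13 mm farther back than shut.
Start: joints at [84.322, 2.303, 4.859, 0, -92.561, -19.12], TCP at [0.252, 0.545, 0.231] pointing down, gripper open.
Joint ranges: [-146.85, 146.85], [-73.84, 115.35], [-62.03, 85.46], [-188.31, 113.3], [-161.28, -10.13], [-171.36, 171.36]. Speed limits (degrees/s): [147.25, 147.25, 172.46, 180, 180, 180].

### API

Orientations are given as [roll, pitch, yaw] about the fixed x, y, z axes, in that order (R = Rz(yaw) Ry(pitch) Rx(roll)).
In Python, from bench import telemetry, optics, job_done, silhouettes, ctrl gives the robot as it stands.
- The arm moves only by the tool drive_tool, never from a script. Its argument "rows" is text: rows parted by semicolons, each of 6 numbers parted by spaces: the shift along the tool's x, y, z in units of 4 cm (1.0 is 4 cm), then the turn, a rotation vector about the tool's x, y, z in units of 0.12 rad (1.0 is 0.12 rad). In form: tx ty tz wx wy wz; .... A call has 1 to 5 rows; each row shifts and turns the commanded pose from where the row before left it, along the tool's axes as they then stand; what a row does not reach is not made up. A row lasts 1/10 s, in which the tool goes at most 50 mm and 8.59 degrees, less where a joint would pass 70% of its speed; a pose out of reach is approached as far as the arm can. A call with a number of a shift or a turn outside -1 to 1 is refused whole. A call with a gripper value outside its range is refused whole. "grip" is the opening, from 0 (shut) to 1 (fully open), set as the call begins (left out, the last holds). The fingers move at their own pace and stop on an object; "newtons" is the grip in N (left out, the last holds). Time passes only in rows, so rows that do not move let the fingers close. It gives the time, the measured TCP pose, the force, the opening and the grip force at its end, in the units of the state.
- telemetry.observe(): the state, without advancing time (a new reading comes with each control period).
- optics.grab_frame(name): name is "scene" or "top" or "wrist"; returns (picture, depth): 400x640x3 uint8, red, green, blue; 400x640 float32, m along the optical axis (not along the pixel's ray), 0 where there is no reading.
- optics.camera_info(name): a dict with "K" (3x3 intrinsics, pixels), "k1" (the pictures are not rectified: a ray, as slopes to the right and down, at radius r is drawn at 1 + k1 r^2 times it, then the intrinsics apply), "extrinsics" (4x4, takes a point from camera to world coordinates). Camera axes: x right, y up, looking along -z (the intrinsics and any distortion apply to the point x, -y, -z); pixel columns grow to the right and rows downward; lengths in m; the calibration is good to about 2 mm. A picture is of the moment at which its call begins: read the wrist's pose just before it. camera_info takes no time and is no camera call; for the wrist camera it gives the pose at the moment of the call.
- job_done(): hands the job in; it is judged then, once.
Trained networks look in the newest picture that a camera, given by its name, has taken for a name from the list of things; names that differ only in an ending like _2 or _b are one class to them, and where a whole thing is asked for, a point or a joint stands for the part that bears it (a point fixed in the world has none). Each returns a list of dicts, best first, with "p" (0 to 1); they miss things now and then, are a little off and sometimes report something else, mostly with a low value. They report only what shows in the picture. A call takes as long as a camera call.
- silhouettes(camera, query): "pixels" (400x640 bool, what is visible of it) and "xy" ([column, row] in pixels, amid what is visible of it).
The state is a dict: "clock": time; "joint_positions": joint angles; "qd": joint speeds; "effort": joint torques, N m; "eef_pos": TCP position; "orientation": TCP orientation; "contact_force": force on the tool from outside, world axes, zero at the start; "moment": the same for the moment, N m; "grip_width": opening from 0.0 (shut) to 1.0 (fully open); "gripper_force": force on a finger pad.
Only numpy, scipy, OpenCV 4.12 (cv2) and the standard library are available. Lean on these libraries where they do the work, as an engineer would, in place of code of your own. Each camera call takes 0.05 s, during which the arm holds its last target. There are 200 camera calls.

### The job

Pick up the grey manifold block whose length fits the gap between the stop block and the end cheek of the metal leak-test jig, and set it into that gap, rib up. Then push it down and back at once, firmly but without ramming it, so that it sits home on the jig's base and flat against the rear fence with both spring-loaded nozzles pressed in, and finish while still holding it pressed there, for the nozzles would push it off again. Leave the other two blocks and everything else on the table where they are.

Things in the scene. Friction and masses are not known exactly. Their poses are not given: they have to be found in the camera images.
- jig: leak-test jig, fixed on the table: metal base plate 140 (x) x 150 (y) mm, top 16 mm above the table. Origin: centre of its underside; x points from its open front to the rear fence, y to its left, z up. Fence: 112 mm wide, face at x=+35 mm, top 42 mm above the table. Between its stop block and cheek lies a gap of 68 mm, open to the front and above.
- stop_face (a point): middle of the inner face of the black stop block left of the gap, jig frame (13, 34, 27) mm. Stop block and cheek reach from x=-8 mm to the fence, tops 38 mm above the table, with 45-degree lead-ins over the top 6 mm of their inner edges. Axes as the jig's
- cheek_face (a point): the same on the black end cheek right of the gap, jig frame (13, -34, 27) mm
- gauge (a point): centre of the round pressure gauge, 36 mm across, 14 mm thick, over the fence's left end, jig frame (43, 46, 68) mm; keep clear of it
- seat (a point): point on the jig's base where the centre of the block's underside lies when it is home: jig frame (15, 0, 16) mm, 20 mm in front of the fence face, midway between stop block and cheek; axes as the jig's
- base_nozzle (a joint): spring-loaded rubber nozzle, 12 mm across, that stands 4 mm up out of the base at the seat point; metres pushed in: 0 free, 0.004 when the block is down on the base. Takes about 4 N to start and 5.5 N to push flush, more than the block weighs
- fence_nozzle (a joint): the same in the fence, standing 4 mm out towards the front, 15 mm above the base, in the middle of the gap; metres pushed in: 0 free, 0.004 when the block is against the fence. Same spring. A block pressed hard on the base before it is back sticks there by friction
- block_a: loose grey plastic block, upright on the table: body 46 mm long (its y) x 40 mm (x) x 30 mm high; centred on top a grip rib 40 mm long (y) x 18 mm thick (x), 30 to 56 mm above the underside, with 11 mm shoulders before and behind. Origin: centre of the underside, z up. Ports in both long sides and below: a half turn makes no difference. 95 g. Too short for the gap.
- block_b: loose grey plastic block, upright on the table: body 64 mm long (its y) x 40 mm (x) x 30 mm high; centred on top a grip rib 40 mm long (y) x 18 mm thick (x), 30 to 56 mm above the underside, with 11 mm shoulders before and behind. Origin: centre of the underside, z up. Ports in both long sides and below: a half turn makes no difference. 100 to 170 g. The one that fits the gap, with 2 mm to spare at either end.
- block_c: loose grey plastic block, upright on the table: body 84 mm long (its y) x 40 mm (x) x 30 mm high; centred on top a grip rib 40 mm long (y) x 18 mm thick (x), 30 to 56 mm above the underside, with 11 mm shoulders before and behind. Origin: centre of the underside, z up. Ports in both long sides and below: a half turn makes no difference. 170 g. Too long for the gap.
- notebook: bystander, leave alone: dark lab notebook, 208x148x12 mm, lying flat
- timer: bystander, leave alone: small white timer, 62x66x20 mm, lying on its back
- dropper_1: bystander, leave alone: small screw-cap bottle, 33 mm across, 62 mm tall, upright
- dropper_4: bystander, leave alone: small screw-cap bottle, 34 mm across, 62 mm tall, upright
- bottle_250_3: bystander, leave alone: screw-cap bottle, 60 mm across, 94 mm tall, upright
- syringe_a: bystander, leave alone: disposable syringe lying flat, 104x25x15 mm
- tweezers: bystander, leave alone: steel tweezers lying flat, 127 mm long
- marker_black: bystander, leave alone: marker pen lying flat, 136 mm long, 13 mm thick

How it is judged:
By the outcome, as a careful person would: the job done as asked, in the order asked, and still so for the second after the job is handed in, while the arm keeps its last pose, push and grip.
It also fails if it takes over 56 s, if anything falls off the work surface, if the arm or the gripper's body presses on something with over 40 N, if the wrist force passes 120 N, or if a joint passes its speed limit or range.

## Working session

There is one attempt and no reset: what is moved stays moved. The work goes in short steps, Python scripts to look and compute and a tool call to move; the robot and the scene stay as the last step left them, time stands still between calls to the robot, and variables do not carry over. Pictures are saved under pics/ and viewed, at most 10 in all, crops included, and the job is handed in when it is done.

Besides the shell and the picture viewer there is one more tool, called after ">>>" as name(argument=value, ...), one argument or row to a line, values as JSON. drive_tool: Moves the arm, as the interface text tells. Its arguments: {"type":"object","properties":{"rows":{"type":"string"},"grip":{"type":"number"},"newtons":{"type":"number"}},"required":["rows"]}

```bash
ls; mkdir -p pics; cat > h.py <<'E'
import numpy as np, cv2
from bench import telemetry, optics, job_done, silhouettes, ctrl
def cloud(name):
    info=optics.camera_info(name); im,d=optics.grab_frame(name)
    K=np.array(info["K"]);k1=info["k1"];E=np.array(info["extrinsics"])
    v,u=np.mgrid[:400,:640].astype(float)
    p=cv2.undistortPoints(np.stack([u.ravel(),v.ravel()],1)[:,None],K,np.array([k1,0,0,0,0.]))[:,0]
    dd=d.ravel().astype(float)
    P=np.stack([p[:,0]*dd,-p[:,1]*dd,-dd,np.ones_like(dd)],1)@E.T
    return im,d,P[:,:3].reshape(400,640,3)
def rect(P,m,z0,z1):
    q=P[m&(P[...,2]>z0)&(P[...,2]<z1)]
    if len(q)<8: return None
    r=cv2.minAreaRect((q[:,:2]*1000).astype(np.float32)); return [np.round(x,1) for x in r],len(q),np.round(np.median(q,0),4)
E
python3 - <<'E'
from h import *
print(ctrl.hold_point_z, telemetry.observe())
for n in("top","scene"):
    im,d,P=cloud(n); cv2.imwrite(f"pics/{n}0.png",im[...,::-1]); np.save(n,P)
    print(n,np.round(optics.camera_info(n)["extrinsics"],3).tolist())
    for q in("block_b","jig","gauge","stop_face"):
        for s in silhouettes(n,q)[:4]:
            m=s["pixels"]; print(q,round(s["p"],2),np.round(s["xy"]),m.sum(),rect(P,m,.024,.036),rect(P,m,.048,.062))
E
```

```text
pics
0.0187 {'clock': 0.0, 'joint_positions': array([ 8.43202621e+01,  2.33927882e+00,  4.80161099e+00, -2.66809531e-02,
       -9.25607951e+01, -1.91216674e+01]), 'qd': array([-0.11081552, -0.07810138, -0.07104959, -0.05390053, -0.01361107,
       -0.00564428]), 'effort': array([-1.17545387e-03, -3.68210292e+01,  3.47422278e+01,  6.93264663e+00,
       -5.36211475e-03, -1.00261644e-05]), 'eef_pos': array([0.25145206, 0.5444085 , 0.23026544]), 'orientation': array([ 1.79898238e+02, -7.06836664e-03, -2.48002298e+01]), 'contact_force': array([ 0.15735275, -0.27258   , -0.17280457]), 'moment': array([ 0.01704693,  0.03067447, -0.06396006]), 'gripper_force': 0.0, 'grip_width': 0.9996048226824421}
top [[-0.014, 0.997, -0.076, 0.406], [-1.0, -0.014, 0.004, -0.007], [0.003, 0.076, 0.997, 1.566], [0.0, 0.0, 0.0, 1.0]]
block_b 0.72 [217. 173.] 197 ([array([598. , 317.2]), array([41.4, 46.4]), np.float64(17.1)], 82, array([0.5885, 0.3134, 0.0297])) ([array([598.1, 317. ]), array([19.2, 38.8]), np.float64(18.3)], 63, array([0.5983, 0.3166, 0.0561]))
block_b 0.59 [396. 189.] 303 ([array([ 524.9,
[... 2235 characters left out ...]
auge 0.94 [293. 190.] 1511 ([array([514.6, 107.3]), array([127.4,  79.1]), np.float64(76.0)], 124, array([0.5126, 0.1064, 0.0307])) ([array([536. , 149.2]), array([59.7,  7.9]), np.float64(87.2)], 9, array([0.534 , 0.1553, 0.057 ]))
gauge 0.54 [247. 138.] 130 ([array([475.4, 442.2]), array([33.9, 14.6]), np.float64(6.1)], 27, array([0.4718, 0.4412, 0.0306])) ([array([474.5, 448.6]), array([25.1, 18.6]), np.float64(30.4)], 25, array([0.4732, 0.4432, 0.0551]))
stop_face 0.64 [291. 194.] 1442 ([array([513.7, 107.5]), array([127.4,  77.3]), np.float64(76.0)], 123, array([0.5121, 0.1057, 0.0307])) ([array([535.7, 143.5]), array([48.3,  7.9]), np.float64(87.2)], 8, array([0.534 , 0.153 , 0.0563]))
```

```bash
python3 - <<'E'
from h import *
t=cv2.imread("pics/top0.png");s=cv2.imread("pics/scene0.png")
a=cv2.resize(t[120:270,150:350],None,fx=4,fy=4,interpolation=cv2.INTER_CUBIC)
cv2.imwrite("pics/tc.png",a)
cv2.imwrite("pics/sc.png",cv2.resize(s[80:280,180:440],None,fx=3,fy=3,interpolation=cv2.INTER_CUBIC)[:,:780])
P=np.load("top.npy")
m=np.zeros((400,640),bool);m[150:250,225:330]=1
for z in((.012,.02),(.035,.0395),(.0395,.045),(.06,.09)):print(z,rect(P,m,*z))
E
```

```text
(0.012, 0.02) ([array([517.9, 136. ]), array([297.7, 370.5]), np.float64(14.7)], 1182, array([0.4784, 0.1264, 0.0164]))
(0.035, 0.0395) ([array([518.7,  59.6]), array([237.6,  76.2]), np.float64(83.3)], 105, array([0.5176, 0.1155, 0.0377]))
(0.0395, 0.045) ([array([521.4,  61.9]), array([233.6,  74.6]), np.float64(84.8)], 116, array([0.5329, 0.115 , 0.0421]))
(0.06, 0.09) ([array([550. ,  62.2]), array([238.7,  40. ]), np.float64(87.3)], 69, array([0.5436, 0.1602, 0.0822]))
```

View pics/tc.png

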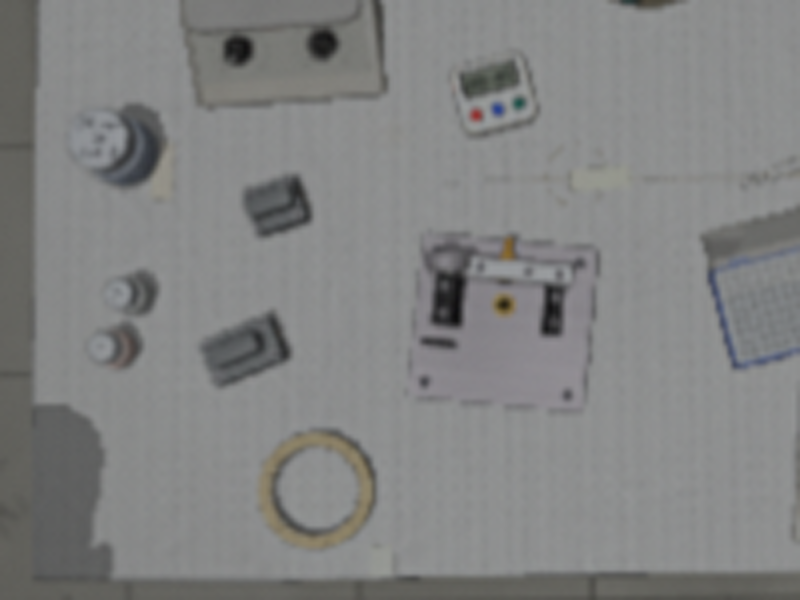

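View pics/sc.png

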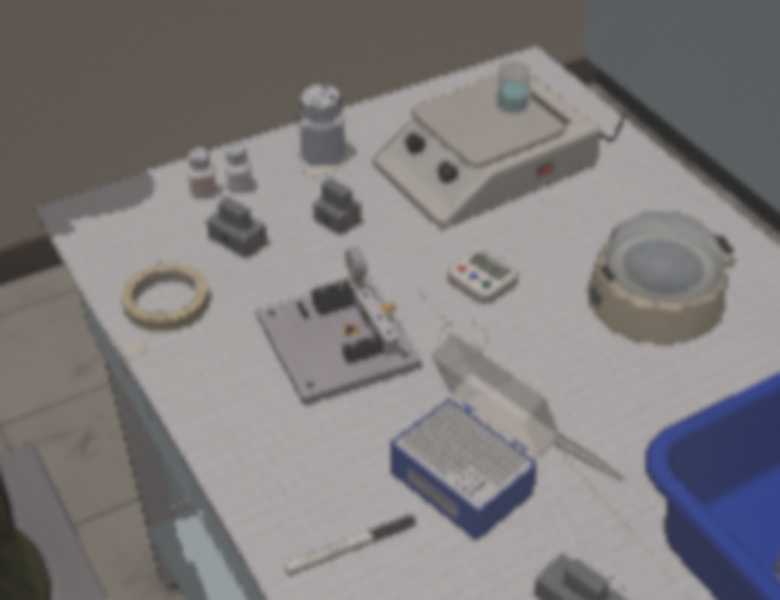

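The target block (middle length, 41 x 63 mm) is at crop (246,348), i.e. world (0.474, 0.343) with yaw about 22°. The jig is at crop (505,320), yaw about -4°, with its fence at the rear and the gauge at the fence's left end.

```bash
cat >> h.py <<'E'
from scipy.spatial.transform import Rotation as Ro
def plan(pos,yaw,n,start=None):
    s=telemetry.observe(); p=np.array(s["eef_pos"]); R=Ro.from_euler("xyz",s["orientation"],degrees=True)
    T=Ro.from_euler("xyz",[180,0,yaw],degrees=True)
    w=(R.inv()*T).as_rotvec(); st=(np.array(pos)-p)/n; rows=[]
    for i in range(n):
        t=R.inv().apply(st)/.04; rows.append(" ".join(f"{x:.2f}" for x in [*t,*(w/n/.12)])); R=R*Ro.from_rotvec(w/n)
    for i in range(0,n,5): print("; ".join(rows[i:i+5]))
E
python3 -c "
from h import *
plan([.474,.343,.20],-68,10)"
```

```text
0.72 0.22 0.08 0.00 -0.00 0.63; 0.73 0.17 0.08 0.00 -0.00 0.63; 0.74 0.11 0.08 0.00 -0.00 0.63; 0.75 0.06 0.08 0.00 -0.00 0.63; 0.75 0.00 0.08 0.00 -0.00 0.63
0.75 -0.05 0.08 0.00 -0.00 0.63; 0.74 -0.11 0.08 0.00 -0.00 0.63; 0.73 -0.17 0.08 0.00 -0.00 0.63; 0.72 -0.22 0.08 0.00 -0.00 0.63; 0.70 -0.27 0.08 0.00 -0.00 0.63
```

>>> drive_tool(
  rows="0.72 0.22 0.08 0 0 0.63; 0.73 0.17 0.08 0 0 0.63; 0.74 0.11 0.08 0 0 0.63; 0.75 0.06 0.08 0 0 0.63; 0.75 0 0.08 0 0 0.63",
  grip=1,
)

```text
clock: 1.0
eef_pos: [0.3638, 0.4432, 0.2153]
orientation: [-180.0, 0.0, -46.6]
contact_force: [0.1, 1.0, 0.5]
grip_width: 0.998
gripper_force: 0.0
```

>>> drive_tool(
  rows="0.75 -0.05 0.08 0 0 0.63; 0.74 -0.11 0.08 0 0 0.63; 0.73 -0.17 0.08 0 0 0.63; 0.72 -0.22 0.08 0 0 0.63; 0.70 -0.27 0.08 0 0 0.63",
)

```text
clock: 1.5
eef_pos: [0.4746, 0.3419, 0.1993]
orientation: [-180.0, 0.0, -68.3]
contact_force: [-0.5, 0.7, 0.1]
grip_width: 1.002
gripper_force: 0.0
```

>>> drive_tool(
  rows="0 0 0 0 0 0; 0 0 0 0 0 0",
)

```text
clock: 1.7
eef_pos: [0.4741, 0.3424, 0.1992]
orientation: [180.0, -0.0, -68.1]
contact_force: [-0.4, 0.4, 0.7]
grip_width: 0.998
gripper_force: 0.0
```

```bash
python3 - <<'E'
from h import *
s=telemetry.observe();print(s["eef_pos"],s["orientation"])
im,d,P=cloud("wrist");cv2.imwrite("pics/w1.png",im[...,::-1])
print(np.round(optics.camera_info("wrist")["extrinsics"],3).tolist())
for q in silhouettes("wrist","block_b")[:3]:
    m=q["pixels"];print(round(q["p"],2),q["xy"],m.sum(),rect(P,m,.026,.034),rect(P,m,.05,.06))
E
```

```text
[0.47408645 0.34239322 0.19918079] [ 1.79985485e+02 -5.56629457e-03 -6.81499172e+01]
[[-0.928, 0.355, 0.113, 0.503], [-0.372, -0.885, -0.28, 0.271], [0.001, -0.302, 0.953, 0.342], [0.0, 0.0, 0.0, 1.0]]
0.77 [223.1, 114.0] 1972 ([array([595.2, 315.5]), array([40.4, 46.2]), np.float64(17.5)], 738, array([0.5836, 0.3099, 0.0303])) ([array([595.3, 315.6]), array([18.8, 40.2]), np.float64(17.9)], 831, array([0.5943, 0.3146, 0.056 ]))
0.73 [318.4, 180.8] 2118 ([array([471.7, 343.6]), array([40.1, 63.6]), np.float64(21.5)], 1290, array([0.4757, 0.3373, 0.0305])) ([array([471.6, 343.2]), array([16.9, 38.9]), np.float64(21.5)], 622, array([0.472 , 0.3425, 0.0562]))
```

View pics/w1.png

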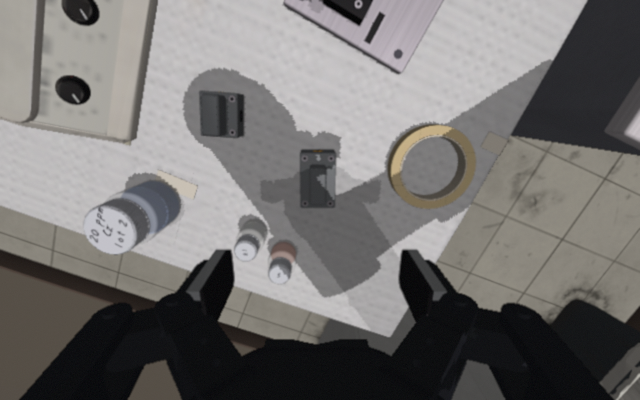

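The wrist view shows block B at (318,180), centred between the fingers, with block A at (221,113) and the droppers clear. The measured centre is (0.472, 0.3435), yaw 21.5°.

```bash
python3 -c "
from h import *
plan([.472,.3435,.034],-68.5,10)"
```

```text
-0.00 0.00 0.41 -0.00 0.00 0.01; -0.00 0.00 0.41 -0.00 0.00 0.01; -0.00 0.00 0.41 -0.00 0.00 0.01; -0.00 0.00 0.41 -0.00 0.00 0.01; -0.00 0.00 0.41 -0.00 0.00 0.01
-0.00 0.00 0.41 -0.00 0.00 0.01; -0.00 0.00 0.41 -0.00 0.00 0.01; -0.00 0.00 0.41 -0.00 0.00 0.01; -0.00 0.00 0.41 -0.00 0.00 0.01; -0.00 0.00 0.41 -0.00 0.00 0.01
```

>>> drive_tool(
  rows="-0.045 0.04 0.6 0 0 0.05; 0 0 0.8 0 0 0; 0 0 0.8 0 0 0; 0 0 0.8 0 0 0; 0 0 0.5 0 0 0",
)

```text
clock: 2.3
eef_pos: [0.47, 0.344, 0.0566]
orientation: [179.8, -0.0, -68.3]
contact_force: [0.6, 0.5, 0.5]
grip_width: 1.004
gripper_force: 0.0
```

>>> drive_tool(
  rows="0 0 0.4 0 0 0; 0 0 0.22 0 0 0; 0 0 0 0 0 0",
)

```text
clock: 2.6
eef_pos: [0.4711, 0.3439, 0.0337]
orientation: [179.9, -0.0, -68.4]
contact_force: [-0.2, 0.7, 0.2]
grip_width: 1.001
gripper_force: 0.0
```

>>> drive_tool(
  rows="0 0 0 0 0 0; 0 0 0 0 0 0; 0 0 0 0 0 0; 0 0 0 0 0 0; 0 0 0 0 0 0",
  grip=0,
  newtons=60,
)

```text
clock: 3.1
eef_pos: [0.4721, 0.3442, 0.0352]
orientation: [-179.9, 0.0, -68.5]
contact_force: [1.2, 1.0, -1.5]
grip_width: 0.198
gripper_force: 60.0
```

>>> drive_tool(
  rows="0 0 0 0 0 0; 0 0 0 0 0 0; 0 0 0 0 0 0; 0 0 0 0 0 0; 0 0 0 0 0 0",
)

```text
clock: 3.6
eef_pos: [0.472, 0.3441, 0.0351]
orientation: [-179.9, 0.0, -68.5]
contact_force: [0.3, 0.7, 4.8]
grip_width: 0.191
gripper_force: 60.9
```

>>> drive_tool(
  rows="0 0 -0.3 0 0 0; 0 0 -0.6 0 0 0; 0 0 -0.8 0 0 0; 0 0 -0.8 0 0 0; 0 0 -0.8 0 0 0",
)

```text
clock: 4.1
eef_pos: [0.471, 0.3433, 0.1672]
orientation: [179.9, -0.0, -68.5]
contact_force: [0.8, 0.2, -1.7]
grip_width: 0.197
gripper_force: 60.0
```

```bash
python3 -c "
from h import *
print(np.load('top.npy')[194:199,274:279].mean((0,1)))
plan([.495,.215,.185],-94,5)"
```

```text
[0.50396383 0.11580474 0.08085526]
0.64 0.12 -0.09 0.00 -0.00 0.74; 0.65 0.07 -0.09 0.00 -0.00 0.74; 0.65 0.01 -0.09 0.00 -0.00 0.74; 0.65 -0.05 -0.09 0.00 -0.00 0.74; 0.64 -0.11 -0.09 0.00 -0.00 0.74
```

>>> drive_tool(
  rows="0.64 0.12 -0.09 0 0 0.74; 0.65 0.07 -0.09 0 0 0.74; 0.65 0.01 -0.09 0 0 0.74; 0.65 -0.05 -0.09 0 0 0.74; 0.64 -0.11 -0.09 0 0 0.74",
)

```text
clock: 4.6
eef_pos: [0.4952, 0.2146, 0.1841]
orientation: [179.9, -0.1, -94.1]
contact_force: [1.0, 0.6, -0.7]
grip_width: 0.192
gripper_force: 60.0
```

>>> drive_tool(
  rows="0 0 0 0 0 0; 0 0 0 0 0 0; 0 0 0 0 0 0",
)

```text
clock: 4.9
eef_pos: [0.4953, 0.2162, 0.1839]
orientation: [179.9, -0.0, -93.8]
contact_force: [-0.0, 1.1, -2.2]
grip_width: 0.196
gripper_force: 60.0
```

```bash
python3 - <<'E'
from h import *
s=telemetry.observe();print(s["eef_pos"],s["orientation"],s["contact_force"])
im,d,P=cloud("wrist");cv2.imwrite("pics/w2.png",im[...,::-1]);np.save("w2",P)
for n in("jig","block_b"):
  for q in silhouettes("wrist",n)[:2]:
    m=q["pixels"];print(n,round(q["p"],2),q["xy"],m.sum())
    for z in((.013,.019),(.036,.0395),(.0405,.0435),(.06,.09),(.1,.2)):print(z,rect(P,m,*z))
E
```

```text
[0.49533869 0.21622488 0.18394816] [ 1.79932526e+02 -2.84073325e-02 -9.38332849e+01] [-0.03727267  1.05282241 -2.22037459]
jig 0.71 [310.1, 85.3] 21362
(0.013, 0.019) ([array([493.1, 123.6]), array([151.2, 140.3]), np.float64(84.1)], 15733, array([0.4754, 0.1133, 0.0164]))
(0.036, 0.0395) ([array([522.9, 122.6]), array([112.3,  75.6]), np.float64(84.0)], 1585, array([0.5096, 0.1563, 0.0382]))
(0.0405, 0.0435) ([array([516.5, 121. ]), array([111.6,  55.1]), np.float64(84.0)], 1838, array([0.5334, 0.1046, 0.0423]))
(0.06, 0.09) ([array([539.9, 164.6]), array([35.1, 15.7]), np.float64(84.1)], 842, array([0.5385, 0.1633, 0.0828]))
(0.1, 0.2) None
block_b 0.94 [318.1, 230.0] 6301
(0.013, 0.019) None
(0.036, 0.0395) None
(0.0405, 0.0435) None
(0.06, 0.09) None
(0.1, 0.2) ([array([494.1, 199.4]), array([31.8, 39.9]), np.float64(85.9)], 3783, array([0.4936, 0.1925, 0.1792]))
block_b 0.76 [240.7, 261.0] 1568
(0.013, 0.019) ([array([586.7, 303.1]), array([27.7, 57.1]), np.float64(57.1)], 119, array([0.5811, 0.2981, 0.0159]))
(0.036, 0.0395) ([array([590., 311.]), array([14.8, 41.1]), np.float64(41.0)], 58, array([0.5892, 0.3066, 0.0376]))
(0.0405, 0.0435) ([array([589.9, 310. ]), array([14.7, 39.5]), np.float64(42.5)], 52, array([0.5897, 0.3045, 0.0421]))
(0.06, 0.09) None
(0.1, 0.2) None
```

View pics/w2.png

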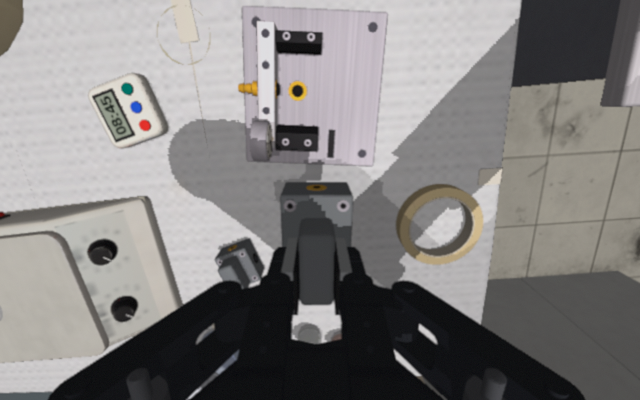

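Picture: nozzle at (297,91), stop block at (297,138), cheek at (300,42), fence at column 266, held block at (318,190). Jig yaw is about -5.9°. I'll check the gap and the block in the hand in the jig frame.

```bash
python3 - <<'E'
from h import *
P=np.load("w2.npy");y=np.radians(-5.9);c=np.array([.4931,.1236])
A=np.array([[np.cos(y),-np.sin(y)],[np.sin(y),np.cos(y)]])
J=P.copy();J[...,:2]=(P[...,:2]-c)@A; J*=1000
def st(n,m,k=(0,1,2)):print(n,m.sum(),np.round([np.percentile(J[m][:,i],[1,50,99]) for i in k],1).tolist())
z=J[...,2];x=J[...,0];yy=J[...,1]
near=(abs(x)<90)&(abs(yy)<90)
top=near&(z>36)&(z<39.5)&(x<33)&(x>-15)
st("stop",top&(yy>0)); st("cheek",top&(yy<0))
st("fence",near&(z>40.5)&(z<44)&(x>30))
g=near&(z>55)&(x>20); st("gauge",g)
print("nozzle",np.round(J[88:95,294:301].mean((0,1)),1))
r,cc=np.mgrid[:400,:640]
h=(z>100)&(z<230)&(abs(cc-318)<45)&(r>175)&(r<245)
# tool frame of held block
s=telemetry.observe();R=Ro.from_euler("xyz",s["orientation"],degrees=True);T=R.inv().apply((P[h]-s["eef_pos"]))*1000
d=T[:,2]
for a,b in((-60,0),(0,9),(9,34)):
    q=T[(d>a)&(d<b)]
    if len(q)>20: print(a,b,len(q),np.round(np.percentile(q,[1,50,99],axis=0),1).tolist())
q=T[(d>1)&(d<9)]; print(cv2.minAreaRect(q[:,:2].astype(np.float32)))
e=T[(d>9)&(d<32)&(T[:,0]>26)]; print("end face slope",len(e),np.polyfit(e[:,1],e[:,0],1),"tilt",np.polyfit(e[:,2],e[:,0],1))
e=T[(d>3)&(d<8)]; print("shoulder plane z",np.linalg.lstsq(np.c_[e[:,:2],np.ones(len(e))],e[:,2],rcond=None)[0])
E
```

```text
stop 746 [[-7.7, 12.3, 32.2], [36.4, 46.7, 57.9], [36.2, 38.3, 39.5]]
cheek 581 [[-8.0, 12.1, 32.8], [-49.7, -42.2, -35.6], [36.1, 38.2, 39.4]]
fence 1778 [[35.0, 42.3, 50.8], [-54.9, -14.1, 46.1], [40.7, 42.4, 43.9]]
gauge 9949 [[20.6, 39.0, 56.3], [32.2, 82.3, 89.7], [71.9, 261.9, 278.3]]
nozzle [15.1  0.6 20.1]
-60 0 1027 [[10.7, -14.1, -22.1], [19.4, 0.2, -14.4], [20.6, 14.1, -0.5]]
0 9 2655 [[4.1, -19.5, 1.0], [22.9, 0.3, 4.8], [32.3, 19.6, 8.4]]
9 34 730 [[31.6, -18.9, 9.5], [32.1, -0.2, 19.8], [32.7, 19.3, 33.4]]
((17.482189178466797, 0.15069007873535156), (40.086856842041016, 30.716073989868164), 89.91371154785156)
end face slope 677 [-2.39804199e-03  3.21432885e+01] tilt [-4.68819878e-04  3.21523979e+01]
shoulder plane z [8.97256716e-03 5.36169825e-04 4.62499535e+00]
```

Block sits centred in the hand, with its underside 34.8 mm below the TCP. The gap centre is at jig y ≈ 0.3 mm.

```bash
python3 -c "
from h import *
plan([.5000,.1232,.10],-95.9,5)"
```

```text
0.46 -0.05 0.42 0.00 -0.00 0.06; 0.46 -0.06 0.42 0.00 -0.00 0.06; 0.46 -0.06 0.42 0.00 -0.00 0.06; 0.46 -0.06 0.42 0.00 -0.00 0.06; 0.46 -0.07 0.42 0.00 -0.00 0.06
```

>>> drive_tool(
  rows="0.46 -0.05 0 0 0 0.06; 0.46 -0.06 0 0 0 0.06; 0.46 -0.06 0 0 0 0.06; 0.46 -0.06 0 0 0 0.06; 0.46 -0.07 0 0 0 0.06",
)

```text
clock: 5.55
eef_pos: [0.5001, 0.1212, 0.1847]
orientation: [-180.0, 0.0, -96.0]
contact_force: [0.0, -0.0, -0.4]
grip_width: 0.194
gripper_force: 60.0
```

>>> drive_tool(
  rows="0 0 0.6 0 0 0; 0 0 0.8 0 0 0; 0 0 0.7 0 0 0; 0 0 0 0 0 0; 0 0 0 0 0 0",
)

```text
clock: 6.05
eef_pos: [0.5005, 0.1222, 0.1015]
orientation: [-180.0, -0.0, -96.0]
contact_force: [-0.1, -0.6, -0.7]
grip_width: 0.193
gripper_force: 59.9
```

```bash
python3 - <<'E'
from h import *
s=telemetry.observe();print(s["eef_pos"],s["orientation"],s["contact_force"])
plan([.5000,.1232,.075],-95.9,1)
im,d,P=cloud("wrist");cv2.imwrite("pics/w3.png",im[...,::-1])
E
```

```text
[0.50047077 0.12216443 0.10145101] [-1.79959075e+02 -4.31130281e-02 -9.59988838e+01] [-0.09968347 -0.55621444 -0.66483109]
-0.03 0.01 0.66 -0.01 -0.01 -0.01
```

View pics/w3.png

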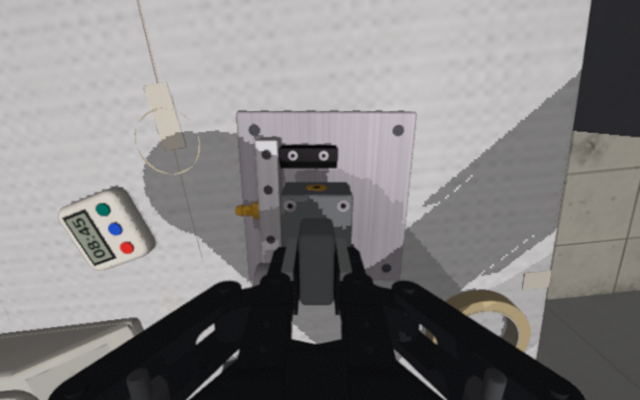

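The held block (318,190) lines up over the gap, with the cheek at (308,155) ahead of it. It needs about 1 mm of correction along tool -x.

>>> drive_tool(
  rows="-0.03 0.01 0.3 0 0 0; 0 0 0.32 0 0 0; 0 0 0 0 0 0; 0 0 0 0 0 0",
)

```text
clock: 6.5
eef_pos: [0.4997, 0.1243, 0.0753]
orientation: [180.0, -0.1, -95.9]
contact_force: [0.4, -0.2, -1.7]
grip_width: 0.194
gripper_force: 60.0
```

```bash
python3 - <<'E'
from h import *
s=telemetry.observe();print(s["eef_pos"],s["orientation"],s["contact_force"])
plan([.5000,.1232,.057],-95.9,1)
im,d,P=cloud("wrist")
y=np.radians(-5.9);c=np.array([.4931,.1236]);A=np.array([[np.cos(y),-np.sin(y)],[np.sin(y),np.cos(y)]])
J=P.copy();J[...,:2]=(P[...,:2]-c)@A;J*=1000
x,yy,z=J[...,0],J[...,1],J[...,2]
m=(z>36)&(z<39.5)&(x>-6)&(x<30)&(yy<-20)&(yy>-60);print("cheek",m.sum(),np.percentile(J[m],[1,50,99],axis=0))
m=(z>66)&(z<75)&(x>-30)&(x<40)&(abs(yy)<45);print("shoulder",m.sum(),np.percentile(J[m],[1,50,99],axis=0))
E
```

```text
[0.49969121 0.12425003 0.07530437] [ 1.79965655e+02 -5.35919373e-02 -9.59444417e+01] [ 0.36226555 -0.22726978 -1.723307  ]
0.02 -0.01 0.46 0.00 -0.01 -0.01
cheek 873 [[ -5.86206103 -49.90207349  36.09960455]
 [ 11.8309641  -43.82449979  38.21813359]
 [ 29.61566222 -36.95594888  39.44458127]]
shoulder 2681 [[-13.15476218 -30.72832138  66.81473885]
 [  6.19800461 -21.43399423  70.65543542]
 [ 25.95120795  -1.11960936  73.54804359]]
```

>>> drive_tool(
  rows="0.022 0 0.15 0 0 0; 0 0 0.15 0 0 0; 0 0 0.14 0 0 0; 0 0 0 0 0 0; 0 0 0 0 0 0",
)

```text
clock: 7.05
eef_pos: [0.4997, 0.1234, 0.0579]
orientation: [180.0, -0.0, -96.0]
contact_force: [-0.5, 0.4, -2.1]
grip_width: 0.195
gripper_force: 60.0
```

>>> drive_tool(
  rows="0 -0.05 0.035 0 0 0; 0 -0.05 0.035 0 0 0; 0 0 0 0 0 0",
)

```text
clock: 7.35
eef_pos: [0.5039, 0.1231, 0.0551]
orientation: [180.0, -0.0, -96.0]
contact_force: [-0.4, 0.6, -1.8]
grip_width: 0.195
gripper_force: 60.0
```

>>> drive_tool(
  rows="0 -0.025 0.025 0 0 0; 0 -0.025 0.025 0 0 0; 0 0 0 0 0 0; 0 0 0 0 0 0",
)

```text
clock: 7.75
eef_pos: [0.5054, 0.1229, 0.0535]
orientation: [180.0, -0.0, -96.0]
contact_force: [-5.9, 1.3, 3.8]
grip_width: 0.195
gripper_force: 60.6
```

>>> drive_tool(
  rows="0 -0.03 0.025 0 0 0; 0 -0.03 0.02 0 0 0; 0 0 0 0 0 0; 0 0 0 0 0 0",
)

```text
clock: 8.15
eef_pos: [0.5078, 0.1227, 0.0518]
orientation: [180.0, -0.0, -96.0]
contact_force: [-5.7, 0.2, 4.0]
grip_width: 0.196
gripper_force: 60.8
```

>>> drive_tool(
  rows="0 -0.025 0.015 0 0 0; 0 0 0 0 0 0; 0 0 0 0 0 0",
)

```text
clock: 8.45
eef_pos: [0.5083, 0.1226, 0.0513]
orientation: [179.9, -0.0, -96.0]
contact_force: [-8.2, 1.2, 5.7]
grip_width: 0.191
gripper_force: 61.2
```

>>> drive_tool(
  rows="0 -0.03 0.025 0 0 0; 0 0 0 0 0 0; 0 0 0 0 0 0",
)

```text
clock: 8.75
eef_pos: [0.5084, 0.1226, 0.0511]
orientation: [179.8, -0.0, -95.9]
contact_force: [-17.6, 2.5, 15.0]
grip_width: 0.194
gripper_force: 62.2
```

>>> drive_tool(
  rows="0 -0.03 0.025 0 0 0; 0 0 0 0 0 0; 0 0 0 0 0 0",
)

```text
clock: 9.05
eef_pos: [0.5085, 0.1225, 0.0511]
orientation: [179.7, -0.1, -95.9]
contact_force: [-28.7, 2.7, 23.4]
grip_width: 0.193
gripper_force: 63.5
```

>>> drive_tool(
  rows="0 0.025 0 0 0 0; 0 0 0 0 0 0; 0 0 0 0 0 0; 0 0 0 0 0 0; 0 0 0 0 0 0",
)

```text
clock: 9.55
eef_pos: [0.5085, 0.1226, 0.0511]
orientation: [179.8, -0.1, -95.9]
contact_force: [-22.9, 2.2, 20.7]
grip_width: 0.198
gripper_force: 63.0
```

```bash
python3 - <<'E'
from h import *
s=telemetry.observe();print(s["eef_pos"],s["orientation"],s["contact_force"],s["moment"])
im,d,P=cloud("wrist");cv2.imwrite("pics/w4.png",im[...,::-1])
y=np.radians(-5.9);c=np.array([.4931,.1236]);A=np.array([[np.cos(y),-np.sin(y)],[np.sin(y),np.cos(y)]])
J=P.copy();J[...,:2]=(P[...,:2]-c)@A;J*=1000
x,yy,z=J[...,0],J[...,1],J[...,2]
m=(z>43.8)&(z<50)&(x>-20)&(x<40)&(yy<-10)&(yy>-34);print("shoulder",m.sum(),np.percentile(J[m],[1,50,99],axis=0))
q=J[m];q=q[q[:,1]<-22];print("plane",np.linalg.lstsq(np.c_[q[:,:2],np.ones(len(q))],q[:,2],rcond=None)[0])
m=(z>36)&(z<39.5)&(x>-6)&(x<30)&(yy<-20)&(yy>-60);print("cheek z",np.median(z[m]))
m=(z>40)&(z<43.7)&(x>28)&(x<60)&(abs(yy)<60);print("fence",np.percentile(J[m],[1,50,99],axis=0))
E
```

```text
[0.50847283 0.12256717 0.05108344] [ 1.79775417e+02 -5.17014898e-02 -9.59351226e+01] [-22.89489606   2.21013398  20.72831486] [ 0.74614447  7.87081498 -0.17679992]
shoulder 2283 [[ -4.41433709 -31.37504954  44.32080707]
 [ 15.0960501  -23.17388648  46.50939423]
 [ 34.68692627 -10.47666431  48.46660822]]
plane [-5.52474634e-03  9.71095868e-02  4.91345588e+01]
cheek z 38.19550953264172
fence [[ 34.84960123 -55.50902857  40.75583522]
 [ 43.59739765 -26.08257067  42.40197032]
 [ 50.86609711  19.9413798   43.61167154]]
```

View pics/w4.png

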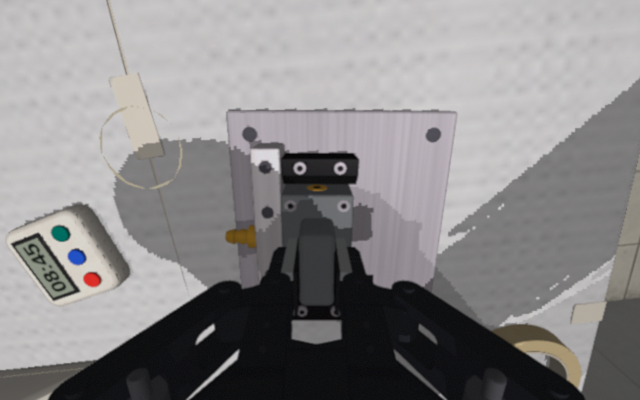

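The block sits between stop and cheek, shoulder level at z≈46.5 and against the fence. It leans about 0.25° from the push moment, so I'll level the tool slightly and add a little downward push.

>>> drive_tool(
  rows="0 0 0.01 0.03 0 0; 0 0 0 0.03 0 0; 0 0 0 0 0 0; 0 0 0 0 0 0; 0 0 0 0 0 0",
)

```text
clock: 10.1
eef_pos: [0.5085, 0.1226, 0.051]
orientation: [-179.8, -0.1, -95.9]
contact_force: [-24.0, 1.5, 22.7]
grip_width: 0.196
gripper_force: 63.5
```

```bash
python3 - <<'E'
from h import *
s=telemetry.observe();print(s["eef_pos"],s["orientation"],s["contact_force"])
im,d,P=cloud("wrist")
y=np.radians(-5.9);c=np.array([.4931,.1236]);A=np.array([[np.cos(y),-np.sin(y)],[np.sin(y),np.cos(y)]])
J=P.copy();J[...,:2]=(P[...,:2]-c)@A;J*=1000
x,yy,z=J[...,0],J[...,1],J[...,2]
m=(z>43.8)&(z<50)&(x>-3)&(x<33)&(yy<-22)&(yy>-29)
q=J[m];print(np.median(q,0),"plane",np.linalg.lstsq(np.c_[q[:,:2],np.ones(len(q))],q[:,2],rcond=None)[0])
m=(abs(z-16)<4)&(x>-60)&(x<-20)&(abs(yy)<60);q=J[m]
print(np.median(q,0),"base",np.linalg.lstsq(np.c_[q[:,:2],np.ones(len(q))],q[:,2],rcond=None)[0])
E
```

```text
[0.50845455 0.12256911 0.05103449] [-1.79807675e+02 -5.13601386e-02 -9.59334910e+01] [-23.98270635   1.48052349  22.69493804]
[ 14.56030955 -25.57062503  46.59786743] plane [-4.68968798e-03  1.98336452e-02  4.71748595e+01]
[-39.80663473 -14.54040693  16.46629195] base [-4.31484658e-05 -4.48762060e-04  1.64670381e+01]
```

>>> drive_tool(
  rows="0 0 0.005 -0.03 0 0; 0 0 0 0 0 0; 0 0 0 0 0 0; 0 0 0 0 0 0; 0 0 0 0 0 0",
)

```text
clock: 10.65
eef_pos: [0.5085, 0.1226, 0.0511]
orientation: [180.0, -0.1, -95.9]
contact_force: [-24.7, 2.0, 23.9]
grip_width: 0.197
gripper_force: 63.5
```

```bash
python3 -c "
from h import *
s=telemetry.observe();print(s['eef_pos'],s['orientation'],s['contact_force']);print(job_done())"
```

```text
[0.5084609  0.12258971 0.0510506 ] [ 1.79988501e+02 -5.33292799e-02 -9.59260768e+01] [-24.65846753   1.97809957  23.89413341]
the job is handed in; nothing more can be done
None
```

Block B is in the jig's gap, rib up, down on the base and back against the fence, and the arm is still holding it there with about 24 N down and 25 N back; job handed in at about 10.7 s.

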